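# Hang the swatch panel on the screw of the upright board

## Task

Take the colour-swatch panel out of its rack and hang it on the round-head screw of the upright plywood board: the screw head goes through the wide part of the keyhole, then push the panel down past the two sprung catches until the screw sits fully home at the top of the narrow slot. Leave it hanging straight on the screw, swatches towards the front, and let go.

Things in the scene. Friction and masses are not known exactly. Their poses are not given: they have to be found in the camera images.
- board: fixed plywood hanging board facing the robot: foot 130 x 180 x 12 mm on the table, upright 180 mm wide and 15 mm thick whose top edge is 170 mm above the table. Origin on the table under the middle of the foot; x points from the front (robot side) to the back, y to the left along the board, z up. The upright's front face is the plane x = +45 mm; two low wooden cheeks (158 mm apart, 61 mm high) stand in front of it at the sides.
- track_mid (a point): middle of the aluminium track across the board's front face, on the face, 150 mm above the table (axes as the board's). A fixed steel screw stands out of the track towards the front (-x): neck 8 mm thick and 11 mm long from face to head, then a brass round head 16 mm wide and 5 mm thick. The screw is not at this point exactly: it may stand up to 12 mm to the left or right of it and up to 3 mm above or below. It has to be found by eye or by touch.
- rack: fixed dark wooden rack 80 x 130 mm, 50 mm high, in which the panel stands upright; origin on the table under its middle; the slot is 10 mm wide, 40 mm deep, runs along y, and its floor is 10 mm above the table. A fixed wooden easel, 300 mm high, stands on the table to the robot's left, nearer than the rack (x 0.15 to 0.46 m, y 0.10 to 0.41 m): pass above it or clear of it.
- panel_grip (a point): middle of the wooden grip rail along the top of the loose panel. The panel is 110 mm wide (y), 8 mm thick (x), 165 mm high (z), 0.14 to 0.28 kg. Its axes: x from the front (swatch side) to the back, y left, z up. The rail is 12 mm thick (x), 25 mm high and 110 mm wide; this point is 152.5 mm above the panel's lower edge and 6 mm in front of the panel's flat back face.
- panel_opening (a point): centre of the wide part of the keyhole, on the panel's back face, 85 mm above its lower edge (axes as the panel's). The wide part is a through opening 30 mm across with corners cut at 45 degrees; above it 45-degree shoulders lead into the upright slot, 11 mm wide.
- panel_seat (a point): where the middle of the screw's neck lies when it is home at the upper end of the narrow slot: on the panel's back face, 30 mm above panel_opening (axes as the panel's). Two brass spring catches reach into the slot from its sides, 7.5 mm below this point, leaving 4.4 mm between them; they give way sideways, and the panel's own weight does not as a rule push the neck past them: a push down of about 5 to 15 N does.

How it is judged:
At the end, for the whole second after the job is handed in: The panel, let go, hangs on the screw with the screw home in the top of the narrow slot (seat point 142 to 157 mm above the table and within 18 mm of the track's middle), its back within 7 mm of the board, swatches to the front, upright within 10 degrees and no longer swinging hard (under 0.3 m/s) (x of panel_seat in the frame of board between 0.038 and 0.048 m and y of panel_seat in the frame of board between -0.018 and 0.018 m and z of panel_seat in the frame of board between 0.142 and 0.157 m and angle between panel_seat's own z axis and vertical below 0.17 rad and x of panel_grip in the frame of board below 0.045 m and linear speed of panel below 0.3 m/s); the robot touches nothing.
It also fails if it takes over 58 s, if anything falls off the work surface, if the arm or the gripper's body presses on something with over 40 N, if the wrist force passes 120 N, or if a joint passes its speed limit or range.

## Robot

A 6-joint arm with a two-finger parallel gripper is mounted at the origin on the work surface; the furniture and walls round the work are solid. World frame = base frame: x ahead of the robot, y to its left, z up, the work surface at z = 0. Lengths are in m, angles in rad, forces in N, time in s.
With the tool pointing down it reaches from about 0.275 to 0.875 m from the base axis. Payload 12.5 kg.
Tool frame: the origin (TCP) lies at the centre of the arm's flange, where the gripper is bolted on; the fingertips stand 173 mm ahead of it and the grasp point (between the pads) lies 155 mm ahead of it (env.pinch_z is the distance from the TCP to the grasp point, in m); z points along the fingers, y is the line along which they close (so a half turn about z gives the same grasp; the last joint's range is limited). The gripper opens to 85 mm and grips with 20 to 120 N. Pads are 22 mm wide; open, the fingers measure 114 mm over their backs; the gripper's body (76 mm by 85 mm) begins 54 mm behind the grasp point. The pads swing forward as they close: fully open they stand 13 mm farther back than shut.
Start: joints at [-1.24, 0.351, 1.652, -0, 1.139, -0.085], TCP at [0.222, -0.503, 0.405] pointing down, gripper open.
Joint ranges: [-2.75, 2.75], [-0.79, 2.1], [0.01, 2.65], [-1.57, 4.71], [0.07, 3.14], [-2.87, 2.87]. Speed limits (rad/s): [2.22, 2.22, 2.79, 3.14, 3.14, 3.14].

## Interface

Orientations are given as a rotation vector (axis times angle).
In Python, from bench import env gives the robot as it stands.
- The arm moves only by the tool drive_tool, never from a script. Its arguments are lists of equal length, an entry for each row: "xyz": the shift along the tool's x, y, z in mm, a list of three; "twist": the turn, a rotation vector about the tool's x, y, z in rad, a list of three; "grip": the opening in per cent of the stroke, from 0 (shut) to 100 (fully open). A call has exactly 5 rows; each row is the pose to reach, as a shift and turn from the pose commanded when the call began, along the tool's axes at that moment; what a row does not reach only later rows make up. A row lasts 1/8 s, in which the tool goes at most 62.5 mm and 10.7 degrees, less where a joint would pass 70% of its speed; a pose out of reach is approached as far as the arm can. A call with a gripper value outside its range is refused whole. The fingers move at their own pace and stop on an object; "grip_force" is the grip in N (left out, the last holds). Time passes only in rows, so rows that repeat a pose let the fingers close, or fill a call up. It gives the time, the measured TCP pose, the force, the opening and the grip force at its end, in the units of the state.
- env.get_state(): the state, without advancing time (a new reading comes with each control period).
- env.grab_frame(name): name is "scene" or "top" or "wrist"; returns a dict with "frame" (400x640x3 uint8, red, green, blue), "mtx" (3x3 intrinsics, pixels), "xyz" and "attitude" of the camera in the world. Camera axes: x right, y up, looking along -z (the intrinsics and any distortion apply to the point x, -y, -z); pixel columns grow to the right and rows downward; lengths in m; the calibration is good to about 2 mm. A picture is of the moment at which its call begins. There is no depth.
- env.finish_job(): hands the job in; it is judged then, once.
The state is a dict: "time": time; "qpos": joint angles; "joint_velocities": joint speeds; "tau": joint torques, N m; "tool_pos": TCP position; "ee_rot": TCP orientation; "wrist_force": force on the tool from outside, world axes, zero at the start; "ft_torque": the same for the moment, N m; "grip_width": finger opening in m; "finger_force": force on a finger pad.
Only numpy, scipy, OpenCV 4.12 (cv2) and the standard library are available. Lean on these libraries where they do the work, as an engineer would, in place of code of your own. Each camera call takes 0.05 s, during which the arm holds its last target. There are 200 camera calls.

## Working session

There is one attempt and no reset: what is moved stays moved. The work goes in short steps, Python scripts to look and compute and a tool call to move; the robot and the scene stay as the last step left them, time stands still between calls to the robot, and variables do not carry over. Pictures are saved under pics/ and viewed, at most 11 in all, crops included, and the job is handed in when it is done.

Besides the shell and the picture viewer there is one more tool, called after "Call:" by a JSON object that holds its "fn" and its "kwargs", one argument or row to a line. drive_tool: Moves the arm, as the interface text tells. Its arguments: {"type":"object","properties":{"xyz":{"type":"array","items":{"type":"array","items":{"type":"number"}}},"twist":{"type":"array","items":{"type":"array","items":{"type":"number"}}},"grip":{"type":"array","items":{"type":"number"}},"grip_force":{"type":"number"}},"required":["xyz","twist","grip"]}

```bash
mkdir -p pics; ls; cat > h.py <<'E'
import numpy as np, cv2
from scipy.spatial.transform import Rotation as R
from bench import env
def att(a):
    a=np.array(a,float)
    return a if a.shape==(3,3) else (R.from_rotvec(a).as_matrix() if a.size==3 else R.from_quat(a).as_matrix())
def ray(f,u,v):
    K=np.array(f['mtx']); d=np.linalg.inv(K)@[u,v,1]; d=np.array([d[0],-d[1],-d[2]])
    return np.array(f['xyz']),att(f['attitude'])@d
def hit(f,u,v,ax,val):
    o,d=ray(f,u,v); return o+d*(val-o[ax])/d[ax]
def proj(f,p):
    c=att(f['attitude']).T@(np.array(p)-f['xyz']); q=np.array(f['mtx'])@[c[0],-c[1],-c[2]]; return q[:2]/q[2]
def save(f,n): cv2.imwrite('pics/'+n,f['frame'][:,:,::-1])
E
python3 - <<'E'
from h import *
for n in ('scene','top'):
    f=env.grab_frame(n); save(f,n+'0.png'); print({k:v for k,v in f.items() if k!='frame'})
print(env.get_state())
a=cv2.imread('pics/scene0.png');b=cv2.imread('pics/top0.png')
E
```

```text
pics
{'mtx': array([[377.03978074,   0.        , 322.7078363 ],
       [  0.        , 377.03978074, 206.41480883],
       [  0.        ,   0.        ,   1.        ]]), 'xyz': array([0.16685391, 0.58104238, 0.6832331 ]), 'attitude': array([ 0.27548539, -1.11521193, -2.42509274])}
{'mtx': array([[475.42767364,   0.        , 318.36322355],
       [  0.        , 475.42767364, 202.88570129],
       [  0.        ,   0.        ,   1.        ]]), 'xyz': array([0.38896758, 0.02264431, 0.97069877]), 'attitude': array([ 0.06353582, -0.11809856, -1.56603652])}
{'time': 0.1, 'qpos': array([-1.23958223e+00,  3.51174918e-01,  1.65237228e+00,  6.05728191e-06,
        1.13911607e+00, -8.46231138e-02]), 'joint_velocities': array([-0.00030353,  0.00070511, -0.0011386 ,  0.0015022 , -0.00250367,
        0.00125644]), 'tau': array([ 1.53575587e-03, -5.06831717e+01, -2.91873997e+01, -7.62048012e-05,
        2.60175540e-03,  1.61315859e-05]), 'tool_pos': array([ 0.2221478 , -0.50300587,  0.4042116 ]), 'ee_rot': array([-3.07289173e+00, -6.48276065e-01,  1.98182662e-04]), 'wrist_force': array([ 0.23341478, -0.30150677,  0.13901351]), 'ft_torque': array([-0.03507688, -0.01287725, -0.01059463]), 'finger_force': 0.0, 'grip_width': 0.08560703238930957}
```

View pics/scene0.png

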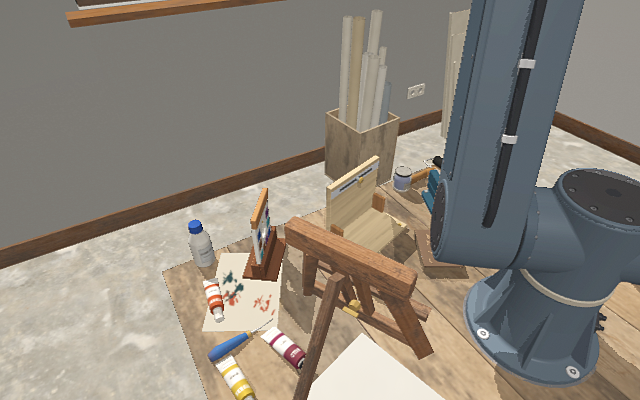

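View pics/top0.png

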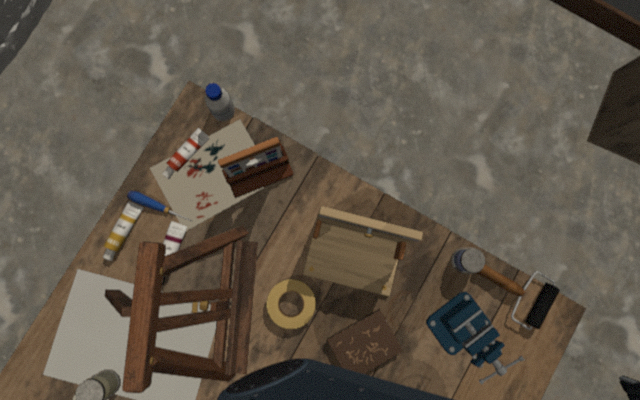

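The scene view shows the panel in its rack near (262,225) and the board near (355,190), with the easel between them and the robot. The top view shows the rail near (250,152), the board's top edge from (320,212) to (420,237), and the screw head near (369,232). I'll enlarge both parts of the top view.

```bash
python3 - <<'E'
import cv2,numpy as np
b=cv2.imread('pics/top0.png'); s=cv2.imread('pics/scene0.png')
a=cv2.resize(b[120:220,205:305],None,fx=4,fy=4,interpolation=2); c=cv2.resize(b[190:290,310:410+0],None,fx=4,fy=4,interpolation=2)
cv2.imwrite('pics/c1.png',cv2.convertScaleAbs(np.hstack([a,c]),alpha=1.5,beta=10))
E
```

```text
(no output)
```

View pics/c1.png

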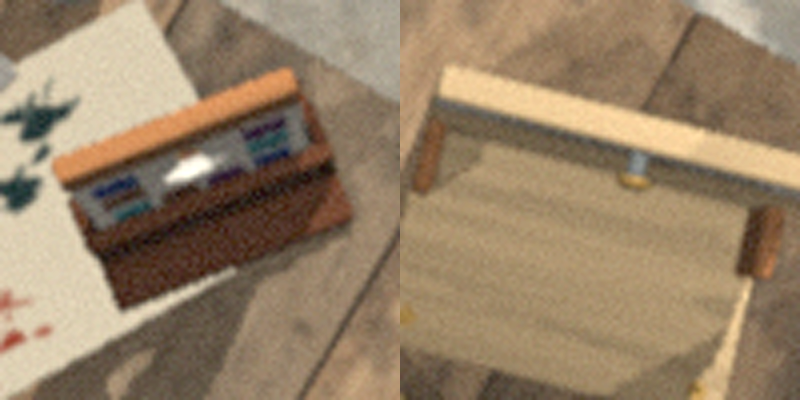

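```bash
python3 - <<'E'
from h import *
f=env.grab_frame('top')
a=lambda x,y:(205+x/4,120+y/4); b=lambda x,y:(210+x/4,190+y/4)
for n,p in dict(bl=(52,157),br=(293,68),fr=(300,92),fl=(64,187)).items(): print(n,hit(f,*a(*p),2,.175).round(4))
print('rack foot front z.05', hit(f,*a(118,307),2,.05).round(4),hit(f,*a(350,215),2,.05).round(4))
for n,p in dict(Bbl=(443,66),Bfl=(440,97)).items(): print(n,hit(f,*b(*p),2,.17).round(4))
print('Bbr,fr',hit(f,421,233,2,.17).round(4),hit(f,419,240,2,.17).round(4))
print('head',hit(f,*b(634,180),2,.15).round(4),'neck root',hit(f,*b(640,155),2,.154).round(4))
save(f,'top1.png')
c=f['frame'][190:260,370:440]; cv2.imwrite('pics/c2.png',cv2.convertScaleAbs(cv2.resize(c[:,:,::-1],None,fx=5,fy=5,interpolation=2),alpha=1.5))
E
```

```text
bl [0.555  0.1649 0.175 ]
br [0.5945 0.0636 0.175 ]
fr [0.5841 0.0605 0.175 ]
fl [0.5422 0.1595 0.175 ]
rack foot front z.05 [0.5073 0.1536 0.05  ] [0.5533 0.0414 0.05  ]
Bbl [ 0.4759 -0.0092  0.17  ]
Bfl [ 0.4627 -0.008   0.17  ]
Bbr,fr [ 0.4315 -0.1795  0.17  ] [ 0.4196 -0.1758  0.17  ]
head [ 0.4288 -0.0928  0.15  ] neck root [ 0.4394 -0.095   0.154 ]
```

View pics/c2.png

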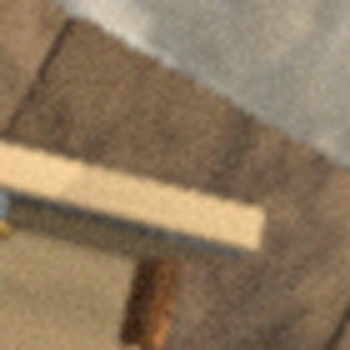

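The corner hits match the known sizes: rail about 109 x 12 mm, board about 180 x 15 mm. From these, the rail centre is near (0.569, 0.112) with yaw 0.386, the board's face middle is near (0.441, -0.094) with yaw -0.237, and the screw lies close to the track's middle. First I'll move over the board for a wrist look.

```bash
cat >> h.py <<'E'
def goal(p,yaw):
    """shift (mm, tool axes) and twist to reach TCP p with tool down, tool y at angle yaw"""
    s=env.get_state(); A=R.from_rotvec(s['ee_rot'])
    c,n=np.cos(yaw),np.sin(yaw); y=np.array([c,n,0]); z=np.array([0,0,-1.]); x=np.cross(y,z)
    B=R.from_matrix(np.c_[x,y,z])
    print('xyz',(1e3*A.inv().apply(np.array(p)-s['tool_pos'])).round(1),'twist',(A.inv()*B).as_rotvec().round(3),'t',round(s['time'],2),'pos',s['tool_pos'].round(4),'w',round(s['grip_width'],4),'F',np.round(s['wrist_force'],1))
E
python3 -c "
from h import *
goal([.36,-.10,.43],-.237)"
```

```text
xyz [ 288.9 -313.   -25.4] twist [-0.001 -0.    -0.918] t 0.15 pos [ 0.2222 -0.503   0.4043] w 0.0853 F [ 0.2  0.8 -0.2]
```

Call:
{"fn": "drive_tool", "kwargs": {
  "xyz": [
    [36,-39,-5],
    [72,-78,-10],
    [108,-117,-15],
    [144,-156,-20],
    [180,-195,-25]
  ],
  "twist": [
    [0,0,-0.11],
    [0,0,-0.23],
    [0,0,-0.35],
    [0,0,-0.46],
    [0,0,-0.57]
  ],
  "grip": [100,100,100,100,100]
}}

```text
time: 0.78
tool_pos: [0.3082, -0.2504, 0.4298]
ee_rot: [2.765, 1.491, 0.0]
wrist_force: [1.5, 0.1, 0.9]
grip_width: 0.0852
finger_force: 0.0
```

```bash
python3 -c "
from h import *
goal([.36,-.10,.43],-.237)"
```

```text
xyz [154.1 -39.4  -0.2] twist [ 0.    -0.    -0.345] t 0.78 pos [ 0.3082 -0.2504  0.4298] w 0.0852 F [1.5 0.1 0.9]
```

Call:
{"fn": "drive_tool", "kwargs": {
  "xyz": [
    [50,-13,0],
    [100,-26,0],
    [154,-39,0],
    [154,-39,0],
    [154,-39,0]
  ],
  "twist": [
    [0,0,-0.12],
    [0,0,-0.24],
    [0,0,-0.345],
    [0,0,-0.345],
    [0,0,-0.345]
  ],
  "grip": [100,100,100,100,100]
}}

```text
time: 1.4
tool_pos: [0.3605, -0.1022, 0.4296]
ee_rot: [-2.471, -1.94, 0.0]
wrist_force: [0.8, -0.2, 0.1]
grip_width: 0.0856
finger_force: 0.0
```

```bash
python3 -c "
from h import *
f=env.grab_frame('wrist'); save(f,'w0.png'); print(f['mtx'],f['xyz'],att(f['attitude']))
for n,p in dict(head=(.4288,-.0928,.15),face=(.441,-.094,.17),L=(.4627,-.008,.17)).items(): print(n,proj(f,p))
goal([.36,-.10,.43],-.237)"
```

```text
[[315.06645744   0.         317.46793805]
 [  0.         315.06645744 204.67016806]
 [  0.           0.           1.        ]] [ 0.3778495  -0.0335962   0.39883916] [[ 9.71336819e-01  2.28296618e-01  6.62226355e-02]
 [-2.37706672e-01  9.32215251e-01  2.72892402e-01]
 [ 5.66661762e-04 -2.80812001e-01  9.59762627e-01]]
head [396.88576154 171.71435164]
face [420.1238448  174.28398517]
L [433.44028789  41.08083253]
xyz [ 2.5 -1.1 -0.4] twist [-0.     0.    -0.004] t 1.45 pos [ 0.3604 -0.1027  0.4296] w 0.0856 F [ 0.3 -0.1  0.4]
```

View pics/w0.png

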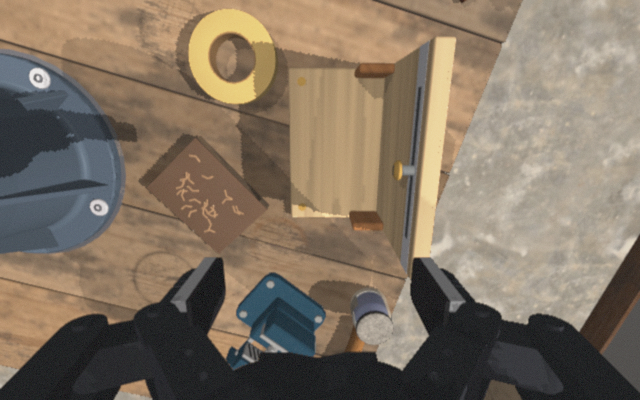

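The wrist view shows the head at about (398,171), the neck root near (413,171), the board's top front edge from about (430,38) to (407,272), and its back-left corner at (455,38). This agrees with the top-view projection to within a few pixels.

```bash
python3 - <<'E'
from h import *
f=env.grab_frame('wrist')
L=hit(f,430,38,2,.17);Rr=hit(f,407,273,2,.17);B=hit(f,455,38,2,.17)
print(L,Rr,B); d=(L-Rr)[:2]; print(np.linalg.norm(d), 'yaw',np.arctan2(-d[0],d[1]),'mid',(L+Rr)/2)
# triangulate head
o1,d1=ray(f,398,171); g=env.grab_frame('top'); o2,d2=ray(g,210+632/4,190+180/4); s=env.grab_frame('scene')
A=np.c_[d1,-d2]; t=np.linalg.lstsq(A,o2-o1,rcond=None)[0]; print(o1+d1*t[0],o2+d2*t[1])
for z in(.147,.15,.153): print(z,hit(f,398,171,2,z),hit(g,368,235,2,z))
print(proj(s,(.43,-.094,.15)),proj(s,L))
a=cv2.resize(f['frame'][140:200,360:450],None,fx=6,fy=6,interpolation=2); b=cv2.resize(s['frame'][150:210,320:390],None,fx=6,fy=6,interpolation=2)[:360]
c=np.hstack([a[:, :380],b]); print(c.shape); cv2.imwrite('pics/c3.png',c[:,:,::-1])
E
```

```text
[ 0.46078139 -0.00625853  0.17      ] [ 0.41845966 -0.17231323  0.17      ] [ 0.4766964  -0.01017436  0.17      ]
0.17136303302651795 yaw -0.24955335706380397 mid [ 0.43962053 -0.08928588  0.17      ]
[ 0.42825566 -0.0914089   0.15676375] [ 0.42850841 -0.09099328  0.156718  ]
0.147 [ 0.43028924 -0.09372022  0.147     ] [ 0.42898048 -0.09234998  0.147     ]
0.15 [ 0.4296644  -0.09301004  0.15      ] [ 0.42883475 -0.09193116  0.15      ]
0.153 [ 0.42903957 -0.09229987  0.153     ] [ 0.42868902 -0.09151234  0.153     ]
[360.52617783 179.37115926] [332.01423962 188.71884652]
(360, 800, 3)
```

View pics/c3.png

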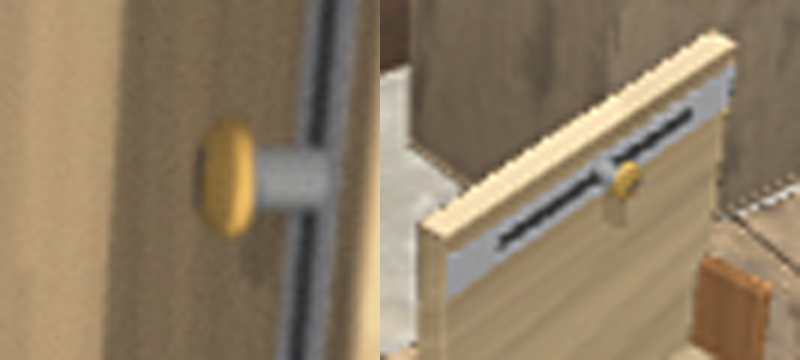

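```bash
python3 - <<'E'
from h import *
from scipy.optimize import least_squares
fs=[(env.grab_frame('wrist'),(398,169.7)),(env.grab_frame('top'),(368,235)),(env.grab_frame('scene'),(361.2,179.7))]
r=least_squares(lambda p:np.concatenate([proj(f,p)-q for f,q in fs]),[.43,-.09,.15]); print(r.x,r.fun)
goal([.569,.112,.43],.386)
E
```

```text
[ 0.42920737 -0.09194817  0.15152628] [-0.34898556  0.04469681  0.12960567 -0.25843865 -0.67954871 -0.29752463]
xyz [258.3 151.2  -0.4] twist [-0.    -0.    -0.628] t 1.75 pos [ 0.3604 -0.1027  0.4297] w 0.0853 F [0.8 0.4 0.1]
```

Call:
{"fn": "drive_tool", "kwargs": {
  "xyz": [
    [52,30,0],
    [104,60,0],
    [155,91,0],
    [207,121,0],
    [258,151,0]
  ],
  "twist": [
    [0,0,-0.125],
    [0,0,-0.25],
    [0,0,-0.375],
    [0,0,-0.5],
    [0,0,-0.628]
  ],
  "grip": [100,100,100,100,100]
}}

```text
time: 2.38
tool_pos: [0.5699, 0.1139, 0.4295]
ee_rot: [1.747, 2.611, -0.0]
wrist_force: [2.0, -1.0, 0.3]
grip_width: 0.0856
finger_force: 0.0
```

```bash
python3 - <<'E'
from h import *
goal([.569,.112,.43],.386)
f=env.grab_frame('wrist'); save(f,'w1.png')
goal([.569,.112,.43],.386)
E
```

```text
xyz [-1.4 -1.6 -0.5] twist [0.    0.    0.006] t 2.38 pos [0.5699 0.1139 0.4295] w 0.0856 F [ 2.  -1.   0.3]
xyz [-3.7 -5.7 -1.1] twist [ 0.002 -0.001  0.014] t 2.42 pos [0.5728 0.1176 0.4289] w 0.0853 F [-4.7  1.8 -1.3]
```

View pics/w1.png

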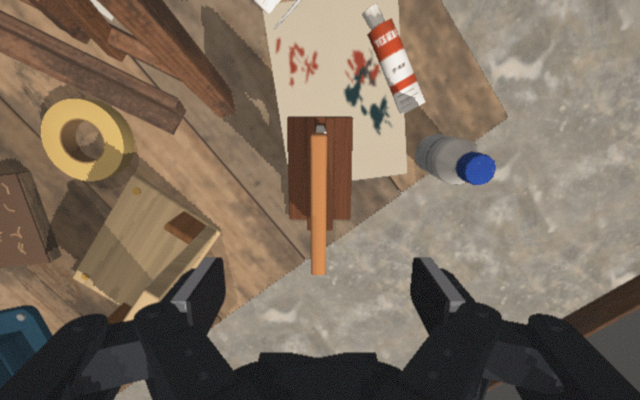

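The wrist view shows the rail as an orange strip from about (319,135) to (319,275), midway between the fingers and parallel to the pads. I'll segment it in a settled frame.

```bash
python3 - <<'E'
from h import *
f=env.grab_frame('wrist')
h=cv2.cvtColor(f['frame'],cv2.COLOR_RGB2HSV)
m=cv2.inRange(h,(5,110,150),(18,255,255)); n,l,st,c=cv2.connectedComponentsWithStats(m[:, 260:380].copy()); i=1+np.argmax(st[1:,4])
ys,xs=np.where(l==i); xs=xs+260; print(st[i],xs.min(),xs.max())
p=cv2.minAreaRect(np.c_[xs,ys].astype(np.float32)); b=cv2.boxPoints(p); print(p)
w=np.array([hit(f,u,v,2,.175) for u,v in b]); print(w.round(4), w.mean(0)); 
e=[np.linalg.norm(w[i]-w[i-1]) for i in range(4)]; print(e)
d=(w[1]-w[0]) if np.linalg.norm(w[1]-w[0])>.05 else (w[2]-w[1]); d=d*np.sign(d[1]); print('yaw',np.arctan2(-d[0],d[1]))
goal([.569,.112,.3255],.386)
E
```

```text
[  45  139   16  139 1972] 305 320
((312.5, 208.0), (138.0, 15.0), 90.0)
[[0.5448 0.1634 0.175 ]
 [0.5544 0.1674 0.175 ]
 [0.5963 0.0688 0.175 ]
 [0.5854 0.0642 0.175 ]] [0.57021038 0.11595951 0.175     ]
[np.float64(0.1071611018128527), np.float64(0.01043214696588948), np.float64(0.10717065730474884), np.float64(0.011861311421721433)]
yaw 0.40181725770432974
xyz [ -2.5  -3.1 103.1] twist [ 0.    -0.001  0.008] t 2.48 pos [0.5709 0.1154 0.4286] w 0.0854 F [-0.5 -1.3 -0.4]
```

Call:
{"fn": "drive_tool", "kwargs": {
  "xyz": [
    [0,0,30],
    [0,0,65],
    [0,0,90],
    [0,0,103],
    [0,0,103]
  ],
  "twist": [
    [0,0,0],
    [0,0,0],
    [0,0,0],
    [0,0,0],
    [0,0,0]
  ],
  "grip": [100,100,100,100,100],
  "grip_force": 60
}}

```text
time: 3.1
tool_pos: [0.5685, 0.1122, 0.3264]
ee_rot: [-1.752, -2.607, 0.001]
wrist_force: [-0.9, -0.1, 0.6]
grip_width: 0.0851
finger_force: 0.0
```

```bash
python3 - <<'E'
from h import *
goal([.5705,.1155,.3255],.397)
E
```

```text
xyz [2.3 3.1 0.9] twist [-0.001 -0.    -0.01 ] t 3.1 pos [0.5685 0.1122 0.3264] w 0.0851 F [-0.9 -0.1  0.6]
```

Call:
{"fn": "drive_tool", "kwargs": {
  "xyz": [
    [2,2,1],
    [2,2,1],
    [2,2,1],
    [2,2,1],
    [2,2,1]
  ],
  "twist": [
    [0,0,-0.007],
    [0,0,-0.007],
    [0,0,-0.007],
    [0,0,-0.007],
    [0,0,-0.007]
  ],
  "grip": [80,40,5,0,0]
}}

```text
time: 3.72
tool_pos: [0.5698, 0.1152, 0.3261]
ee_rot: [1.742, 2.614, 0.001]
wrist_force: [0.3, -0.8, 3.3]
grip_width: 0.0108
finger_force: 59.1
```

Call:
{"fn": "drive_tool", "kwargs": {
  "xyz": [
    [0,0,0],
    [0,0,0],
    [0,0,0],
    [0,0,0],
    [0,0,0]
  ],
  "twist": [
    [0,0,0],
    [0,0,0],
    [0,0,0],
    [0,0,0],
    [0,0,0]
  ],
  "grip": [0,0,0,0,0]
}}

```text
time: 4.35
tool_pos: [0.5698, 0.1152, 0.3261]
ee_rot: [1.742, 2.614, 0.001]
wrist_force: [-0.2, -0.3, 5.8]
grip_width: 0.0106
finger_force: 59.4
```

Call:
{"fn": "drive_tool", "kwargs": {
  "xyz": [
    [0,0,-10],
    [0,0,-30],
    [0,0,-60],
    [0,0,-110],
    [0,0,-165]
  ],
  "twist": [
    [0,0,0],
    [0,0,0],
    [0,0,0],
    [0,0,0],
    [0,0,0]
  ],
  "grip": [0,0,0,0,0]
}}

```text
time: 4.97
tool_pos: [0.5693, 0.1152, 0.4919]
ee_rot: [-1.742, -2.613, 0.002]
wrist_force: [1.5, 0.4, -0.6]
grip_width: 0.0104
finger_force: 58.7
```

```bash
python3 - <<'E'
from h import *
goal([.40,-.03,.515],0)
E
```

```text
xyz [ -68.8 -212.2  -22.8] twist [-0.002 -0.     0.395] t 4.97 pos [0.5693 0.1152 0.4919] w 0.0104 F [ 1.5  0.4 -0.6]
```

```bash
python3 - <<'E'
from h import *
goal([.48,-.01,.53],.1)
goal([.378,-.079,.53],-.243)
f=env.grab_frame('wrist'); save(f,'w2.png')
h=cv2.cvtColor(f['frame'],cv2.COLOR_RGB2HSV)
m=cv2.inRange(h,(5,110,120),(18,255,255)); m[:, :285]=0; m[:,350:]=0; m[:120]=0
ys,xs=np.where(m); print(ys.min(),ys.max(),np.median(xs))
s=env.get_state(); A=R.from_rotvec(s['ee_rot'])
def rp(d): # rail top centre + d along tool x, given TCP
    return proj(f,s['tool_pos']+A.apply([d,0,.155-.0045]))
print(rp(.055),rp(-.055))
E
```

```text
xyz [ -81.1 -130.7  -37.9] twist [-0.002 -0.     0.295] t 4.97 pos [0.5693 0.1152 0.4919] w 0.0104 F [ 1.5  0.4 -0.6]
xyz [-105.6 -251.4  -37.7] twist [-0.002  0.     0.638] t 4.97 pos [0.5693 0.1152 0.4919] w 0.0104 F [ 1.5  0.4 -0.6]
120 356 318.0
[322.27789907 159.67509085] [321.26760515 403.43219417]
```

View pics/w2.png

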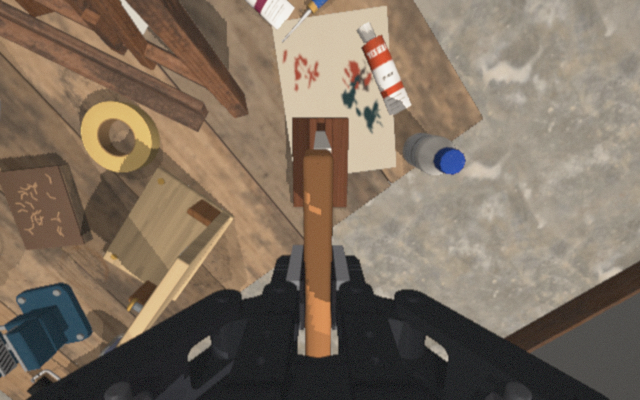

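```bash
python3 - <<'E'
from h import *
f=env.grab_frame('wrist')
s=env.get_state(); A=R.from_rotvec(s['ee_rot'])
for z in (.1475,.1505,.1535,.157):
  for d in (.055,.060): print(z,d,[proj(f,s['tool_pos']+A.apply([d,e,z])).round(1) for e in(-.006,.006)])
c=cv2.resize(f['frame'][130:230,270:370],None,fx=5,fy=5,interpolation=2); cv2.imwrite('pics/c4.png',c[:,:,::-1])
E
```

```text
0.1475 0.055 [array([301.6, 155.4]), array([333.3, 155.4])]
0.1475 0.06 [array([301.4, 142. ]), array([333.4, 142. ])]
0.1505 0.055 [array([302. , 154.4]), array([332.9, 154.4])]
0.1505 0.06 [array([301.8, 141.3]), array([333.1, 141.3])]
0.1535 0.055 [array([302.3, 153.4]), array([332.5, 153.4])]
0.1535 0.06 [array([302.1, 140.6]), array([332.7, 140.6])]
0.157 0.055 [array([302.7, 152.3]), array([332.1, 152.3])]
0.157 0.06 [array([302.5, 139.9]), array([332.3, 139.9])]
```

View pics/c4.png

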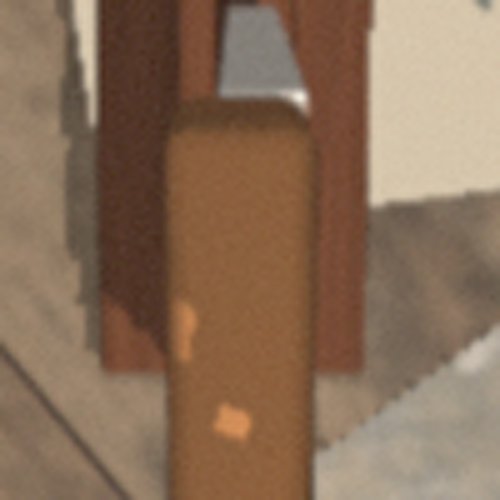

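The rail's near top edge shows at about row 155, between columns 303 and 332. That matches a rail centred in the grip at the expected height, so the grasp is centred to about 1 mm.

Call:
{"fn": "drive_tool", "kwargs": {
  "xyz": [
    [-5,-10,-35],
    [-35,-55,-38],
    [-62,-98,-38],
    [-83,-134,-38],
    [-90,-180,-38]
  ],
  "twist": [
    [0,0,0.05],
    [0,0,0.15],
    [0,0,0.28],
    [0,0,0.4],
    [0,0,0.53]
  ],
  "grip": [0,0,0,0,0]
}}

```text
time: 5.7
tool_pos: [0.4372, -0.0382, 0.5277]
ee_rot: [-2.37, -2.06, 0.002]
wrist_force: [-0.5, -1.0, -1.7]
grip_width: 0.0109
finger_force: 59.0
```

```bash
python3 - <<'E'
from h import *
goal([.378,-.079,.53],-.243)
E
```

```text
xyz [-48.6 -53.   -2.2] twist [-0.002  0.     0.103] t 5.7 pos [ 0.4372 -0.0382  0.5277] w 0.0109 F [-0.5 -1.  -1.7]
```

Call:
{"fn": "drive_tool", "kwargs": {
  "xyz": [
    [-25,-27,0],
    [-48,-53,-2],
    [-48,-53,-2],
    [-48,-53,-2],
    [-48,-53,-2]
  ],
  "twist": [
    [0,0,0.05],
    [0,0,0.103],
    [0,0,0.103],
    [0,0,0.103],
    [0,0,0.103]
  ],
  "grip": [0,0,0,0,0]
}}

```text
time: 6.32
tool_pos: [0.3797, -0.0772, 0.5303]
ee_rot: [-2.468, -1.943, 0.0]
wrist_force: [0.5, 0.2, -1.9]
grip_width: 0.0107
finger_force: 59.1
```

```bash
python3 - <<'E'
from h import *
goal([.378,-.079,.3826],-.243)
E
```

```text
xyz [ -2.2  -1.1 147.7] twist [-0.001 -0.     0.006] t 6.33 pos [ 0.3797 -0.0772  0.5303] w 0.0107 F [ 0.5  0.2 -1.9]
```

Call:
{"fn": "drive_tool", "kwargs": {
  "xyz": [
    [-2,-1,40],
    [-2,-1,90],
    [-2,-1,130],
    [-2,-1,148],
    [-2,-1,148]
  ],
  "twist": [
    [0,0,0.006],
    [0,0,0.006],
    [0,0,0.006],
    [0,0,0.006],
    [0,0,0.006]
  ],
  "grip": [0,0,0,0,0]
}}

```text
time: 6.95
tool_pos: [0.378, -0.0789, 0.3817]
ee_rot: [-2.472, -1.934, 0.003]
wrist_force: [-0.0, -0.1, -1.5]
grip_width: 0.0107
finger_force: 59.1
```

```bash
python3 - <<'E'
from h import *
goal([.378,-.079,.3826],-.243)
f=env.grab_frame('scene'); goal([.378,-.079,.3826],-.243)
cv2.imwrite('pics/s5.png',cv2.resize(f['frame'][110:260,260:460],None,fx=4,fy=4,interpolation=2)[:,:,::-1])
goal([.4423-.012*.9706,-.0951+.012*.2406,.3826],-.243)
E
```

```text
xyz [-0.1  0.1 -0.9] twist [-0.003 -0.    -0.   ] t 6.95 pos [ 0.378  -0.0789  0.3817] w 0.0107 F [-0.  -0.1 -1.5]
xyz [-0.  -0.2  0.1] twist [-0.001 -0.    -0.   ] t 7.0 pos [ 0.3782 -0.079   0.3827] w 0.0103 F [-0.   0.4 -0.9]
xyz [-0.2 54.1  0. ] twist [-0.001 -0.    -0.   ] t 7.0 pos [ 0.3782 -0.079   0.3827] w 0.0103 F [-0.   0.4 -0.9]
```

View pics/s5.png

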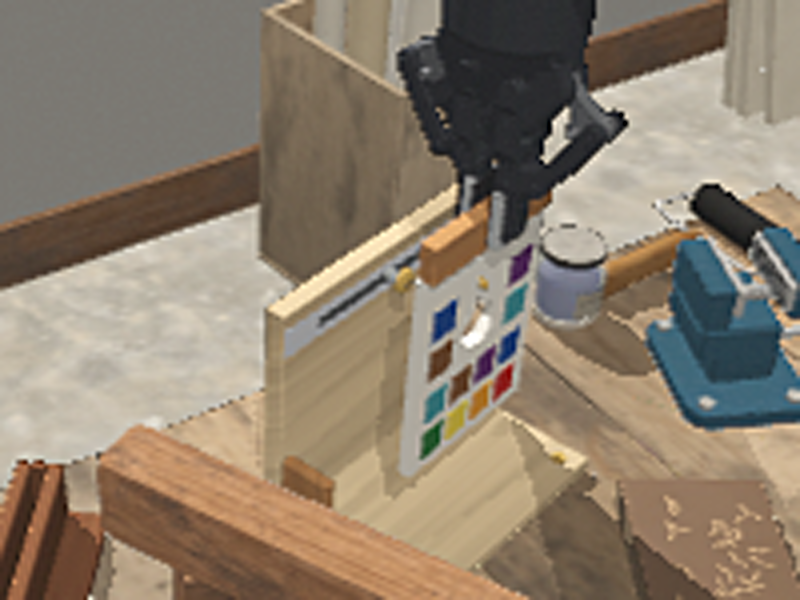

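The panel hangs straight in front of the board with its swatches towards the robot and the keyhole level with the screw head. I'll advance it gently.

Call:
{"fn": "drive_tool", "kwargs": {
  "xyz": [
    [0,15,0],
    [0,30,0],
    [0,42,0],
    [0,50,0],
    [0,54,0]
  ],
  "twist": [
    [0,0,0],
    [0,0,0],
    [0,0,0],
    [0,0,0],
    [0,0,0]
  ],
  "grip": [0,0,0,0,0]
}}

```text
time: 7.62
tool_pos: [0.4306, -0.0924, 0.3826]
ee_rot: [-2.475, -1.934, 0.0]
wrist_force: [0.8, -0.6, -2.5]
grip_width: 0.0108
finger_force: 59.1
```

Call:
{"fn": "drive_tool", "kwargs": {
  "xyz": [
    [0,1,0],
    [0,2,0],
    [0,3,0],
    [0,4,0],
    [0,4,0]
  ],
  "twist": [
    [0,0,0],
    [0,0,0],
    [0,0,0],
    [0,0,0],
    [0,0,0]
  ],
  "grip": [0,0,0,0,0]
}}

```text
time: 8.25
tool_pos: [0.4341, -0.0933, 0.3827]
ee_rot: [2.475, 1.935, -0.0]
wrist_force: [-0.2, 0.3, -1.6]
grip_width: 0.0107
finger_force: 59.1
```

Call:
{"fn": "drive_tool", "kwargs": {
  "xyz": [
    [0,0.5,0],
    [0,1,0],
    [0,1.5,0],
    [0,2,0],
    [0,2,0]
  ],
  "twist": [
    [0,0,0],
    [0,0,0],
    [0,0,0],
    [0,0,0],
    [0,0,0]
  ],
  "grip": [0,0,0,0,0]
}}

```text
time: 8.88
tool_pos: [0.4354, -0.0936, 0.3824]
ee_rot: [-2.473, -1.933, 0.003]
wrist_force: [-8.0, 1.6, 1.4]
grip_width: 0.0105
finger_force: 59.9
```

The panel back touched the board at the expected depth, so the head is through the keyhole. I'll back off slightly and go down.

Call:
{"fn": "drive_tool", "kwargs": {
  "xyz": [
    [0,-1.7,0],
    [0,-1.7,4],
    [0,-1.7,8],
    [0,-1.7,12],
    [0,-1.7,15]
  ],
  "twist": [
    [0,0,0],
    [0,0,0],
    [0,0,0],
    [0,0,0],
    [0,0,0]
  ],
  "grip": [0,0,0,0,0]
}}

```text
time: 9.5
tool_pos: [0.4343, -0.0933, 0.3673]
ee_rot: [-2.475, -1.934, 0.0]
wrist_force: [-3.3, 1.4, -0.6]
grip_width: 0.0107
finger_force: 59.4
```

Call:
{"fn": "drive_tool", "kwargs": {
  "xyz": [
    [0,-0.3,1],
    [0,-0.3,2],
    [0,-0.3,3],
    [0,-0.3,4],
    [0,-0.3,4]
  ],
  "twist": [
    [0,0,0],
    [0,0,0],
    [0,0,0],
    [0,0,0],
    [0,0,0]
  ],
  "grip": [0,0,0,0,0]
}}

```text
time: 10.12
tool_pos: [0.4341, -0.0932, 0.3639]
ee_rot: [2.475, 1.934, 0.001]
wrist_force: [-1.7, 1.4, 2.6]
grip_width: 0.0106
finger_force: 59.9
```

Call:
{"fn": "drive_tool", "kwargs": {
  "xyz": [
    [0,0,1.5],
    [0,0,3],
    [0,0,4.5],
    [0,0,6],
    [0,0,7]
  ],
  "twist": [
    [0,0,0],
    [0,0,0],
    [0,0,0],
    [0,0,0],
    [0,0,0]
  ],
  "grip": [0,0,0,0,0],
  "grip_force": 90
}}

```text
time: 10.75
tool_pos: [0.4341, -0.0932, 0.3564]
ee_rot: [-2.475, -1.934, -0.0]
wrist_force: [0.5, 1.7, -2.9]
grip_width: 0.0102
finger_force: 91.1
```

Call:
{"fn": "drive_tool", "kwargs": {
  "xyz": [
    [0,0,1],
    [0,0,2],
    [0,0,3],
    [0,0,4],
    [0,0,4]
  ],
  "twist": [
    [0,0,0],
    [0,0,0],
    [0,0,0],
    [0,0,0],
    [0,0,0]
  ],
  "grip": [0,0,0,0,0]
}}

```text
time: 11.38
tool_pos: [0.4341, -0.0933, 0.3531]
ee_rot: [2.475, 1.934, -0.0]
wrist_force: [-2.6, -0.2, 4.6]
grip_width: 0.0101
finger_force: 92.3
```

Call:
{"fn": "drive_tool", "kwargs": {
  "xyz": [
    [0,0,1],
    [0,0,2],
    [0,0,3],
    [0,0,3],
    [0,0,3]
  ],
  "twist": [
    [0,0,0],
    [0,0,0],
    [0,0,0],
    [0,0,0],
    [0,0,0]
  ],
  "grip": [0,0,0,0,0]
}}

```text
time: 12.0
tool_pos: [0.4341, -0.0933, 0.3523]
ee_rot: [2.474, 1.934, 0.001]
wrist_force: [-15.0, 3.4, 38.7]
grip_width: 0.0102
finger_force: 97.2
```

At TCP z 0.352 the panel stops hard with 39 N, which is the expected home height. I'll relax the push and release.

Call:
{"fn": "drive_tool", "kwargs": {
  "xyz": [
    [0,0,-2.5],
    [0,0,-3],
    [0,0,-3],
    [0,0,-3],
    [0,0,-3]
  ],
  "twist": [
    [0,0,0],
    [0,0,0],
    [0,0,0],
    [0,0,0],
    [0,0,0]
  ],
  "grip": [0,0,10,20,40],
  "grip_force": 20
}}

```text
time: 12.62
tool_pos: [0.4342, -0.0933, 0.3525]
ee_rot: [2.475, 1.935, 0.0]
wrist_force: [0.6, -0.0, -0.7]
grip_width: 0.0334
finger_force: 0.0
```

Call:
{"fn": "drive_tool", "kwargs": {
  "xyz": [
    [0,0,0],
    [0,0,0],
    [0,0,-25],
    [0,0,-75],
    [0,0,-130]
  ],
  "twist": [
    [0,0,0],
    [0,0,0],
    [0,0,0],
    [0,0,0],
    [0,0,0]
  ],
  "grip": [50,50,50,50,50]
}}

```text
time: 13.25
tool_pos: [0.4338, -0.0932, 0.4839]
ee_rot: [-2.475, -1.934, 0.001]
wrist_force: [1.3, -0.0, -0.0]
grip_width: 0.0428
finger_force: 0.0
```

```bash
python3 - <<'E'
from h import *
for i in range(6): f=env.grab_frame('scene')
g=env.grab_frame('wrist')
a=cv2.resize(f['frame'][130:230,290:390],None,fx=4,fy=4,interpolation=2); b=g['frame'][:, 160:560]
cv2.imwrite('pics/s6.png',np.hstack([a,b])[:,:,::-1])
E
```

```text
(no output)
```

View pics/s6.png

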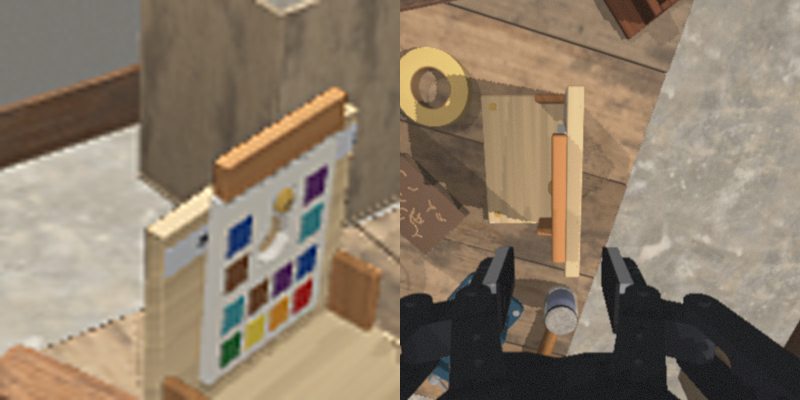

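The panel hangs flat and upright with the brass head at the top of the slot, and the gripper is clear of it.

```bash
python3 -c "
from bench import env
print(env.finish_job())"
```

```text
the job is handed in; nothing more can be done
None
```

The panel hangs on the screw with swatches to the front: it stopped hard at the expected home height, the last pictures show it flat and upright with the gripper clear, and I handed the job in at about 14 s (no verdict was returned).

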